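Turn a moulded housing to its stop and stand the colour meter on it

ROBOT

A 7-joint arm with a two-finger parallel gripper is mounted at the origin on the work surface. World frame = base frame: x ahead of the robot, y to its left, z up, the work surface at z = 0. Lengths are in m, angles in rad, forces in N, time in s.
With the tool pointing down it reaches from about 0.4 to 0.85 m from the base axis. Payload 4.5 kg.
Tool frame: the origin (TCP) lies midway between the tips of the shut fingers; the grasp point (between the pads) lies 19 mm behind it; z points along the fingers, y is the line along which they close (so a half turn about z gives the same grasp; the last joint's range is limited). The gripper opens to 88 mm and grips with 3 to 60 N. Pads are 18 mm wide; open, the fingers measure 123 mm over their backs; the gripper's body (75 mm by 187 mm) begins 45 mm behind the grasp point.
Start: joints at [-1.276, 0.689, -0.195, 1.565, 0.157, 0.902, -0.215], TCP at [0.161, 0.604, 0.239] pointing down, gripper open.
Joint ranges: [-3.01, 3.01], [-0.46, 2.08], [-1.47, 1.51], [0.13, 2.56], [-1, 4.14], [0.04, 2.09], [-2.66, 2.66]. Speed limits (rad/s): [2.57, 2.57, 3.14, 3.14, 3.14, 3.14, 3.14].

INTERFACE

Orientations are given as a unit quaternion [x, y, z, w].
In Python, from plant import r gives the robot as it stands.
- The arm moves only by the tool carry_out, never from a script. Its argument "plan" is a list of rows, each an object with "rot": the turn, a rotation vector about the tool's x, y, z in rad, a list of three; "xyz": the shift along the tool's x, y, z in m, a list of three; "grip": the closure in counts, from 0 (fully open) to 255 (shut). In form: [{"rot": [wx, wy, wz], "xyz": [dx, dy, dz], "grip": grip}, ...]. A call has 1 to 8 rows; each row is the pose to reach, as a shift and turn from the pose commanded when the call began, along the tool's axes at that moment; what a row does not reach only later rows make up. A row lasts 1/12 s, in which the tool goes at most 41.7 mm and 7.16 degrees, less where a joint would pass 70% of its speed; a pose out of reach is approached as far as the arm can. A call with a gripper value outside its range is refused whole. The fingers move at their own pace and stop on an object; "squeeze" is the grip in N (left out, the last holds). Time passes only in rows, so rows that repeat a pose let the fingers close. It gives the time, the measured TCP pose, the force, the opening and the grip force at its end, in the units of the state.
- r.get_state(): the state, without advancing time (a new reading comes with each control period).
- r.snapshot(name): name is "scene" or "side" or "wrist"; returns the picture (420x560x3 uint8, red, green, blue); there is no depth.
- r.camera_params(name): a dict with "fx", "fy", "cx", "cy" (pixels), "position" and "attitude" of the camera in the world; the wrist camera has in their place "hand_eye" (4x4, takes a point from camera to tool coordinates, whose origin is the TCP and whose axes are the flange's). Camera axes: x right, y down, z forward; pixel columns grow to the right and rows downward; lengths in m; the calibration is good to about 2 mm. A picture is of the moment at which its call begins: read the wrist's pose just before it. camera_params takes no time and is no camera call.
- r.finish_job(): hands the job in; it is judged then, once.
The state is a dict: "clock": time; "q": joint angles; "qd": joint speeds; "joint_torque": joint torques, N m; "tool_pos": TCP position; "eef_rot": TCP orientation; "contact_force": force on the tool from outside, world axes, zero at the start; "moment": the same for the moment, N m; "opening": opening from 0.0 (shut) to 1.0 (fully open); "finger_force": force on a finger pad.
Only numpy, scipy, OpenCV 4.12 (cv2) and the standard library are available. Lean on these libraries where they do the work, as an engineer would, in place of code of your own. Each camera call takes 0.05 s, during which the arm holds its last target. There are 200 camera calls.

TASK

The orange housing is held at one corner by a pivot bolt: first push its free opposite corner a quarter turn round the bolt, anticlockwise seen from above, until the housing's side lies flush against the metal stop bar. Then take the colour meter from its tile and stand it upright, foot down, on the housing's broad rim near the middle of the rim's length, the foot wholly on the rim, and let go. Do not disturb the other things on the bench.

Things in the scene. Friction and masses are not known exactly. Their poses are not given: they have to be found in the camera images.
- housing: Loose orange plastic frame, open in the middle, 169 (x) by 150 (y) by 50 mm high, 0.55 kg, flat on the bench. Origin: pivot hole (13 mm square) at the underside, z up; spans x -151 to 18, y -132 to 18 mm. Broad rim: x -151 to -91, full y length, flat top; other rims 16 mm wide. Starts about a quarter turn (75 to 105 degrees) clockwise of the jig's yaw. Smooth paint, friction 0.3; stays where left
- jig: Fixed pivot bolt and stop bar. Origin: bolt axis at bench level, z up. Bolt 10 mm, its 28 mm head keeps the housing down; top at z = 67 mm. Aluminium bar 30 mm high beyond it, face at x = 19 mm, y from -145 to -60 mm. The housing lies flush on the bar when its axes are parallel to the jig's (same yaw), to the play of 1.5 mm; its broad rim is then on the robot's side
- rim_mid (a point): Point on the housing's broad rim, at the middle of its width (60 mm) and length (150 mm), on its top face, 50 mm above the bench; axes as the housing's
- meter: Cream hand-held colour meter, standing upright, foot down, on the tile; about 0.4 kg. Origin: centre of the foot's underside, z up along the meter. Round black foot 38 mm diameter, 15 mm high; above it a box 62 mm (x) by 48 mm (y) up to z = 140 mm. Dark display on its -x face. Grip it across the 48 mm (y), about 115 mm above the foot underside, no lower; it may face any way at the end
- free_corner (a point): The housing's free corner, opposite the bolt, at the top edge (housing x -151, y -132, z 50 mm). Pushing near it on the broad rim's upright outer face (x = -151), towards the housing's +x, turns the housing anticlockwise
- tile: Fixed calibration tile, white square in a black frame, 95 x 95 mm, 12 mm high, origin at its underside centre; to the robot's left or right
- bottle: white cleaner bottle, 66 mm diameter, 150 tall, standing; it and the tile swap sides at random. Bystander
- tape: roll of tape lying flat, 96 mm diameter, 24 high, to the right. Bystander
- bezel: small frame of the same plastic as the housing, 100 x 84 x 20 mm, lying at the far left; not the housing. Bystander
- screwdriver: screwdriver lying at the near right. Bystander
Not all that is in view belongs to the job. There is more than one size of the housing; the job needs the smaller. What is shaped like the jig but green is not meant.

How it is judged:
On the way:
1. the housing is turned flush to the stop bar, the meter still on its tile (angle between the x axis of housing and the x axis of jig, either way round below 0.035 rad and x of rim_mid in the frame of jig below -0.11 m and distance of meter from where it was at the start of the episode below 0.03 m), for 0.2 s.
At the end, for the whole second after the job is handed in: The housing's axes are within 2 degrees of the jig's, broad rim on the robot's side; the meter stands upright (within 3 degrees), at rest and released, on the broad rim, foot centre within 12 mm of the rim's centre line and 30 mm of the middle of its length (angle between the x axis of housing and the x axis of jig, either way round below 0.035 rad and x of rim_mid in the frame of jig below -0.11 m and x of meter in the frame of rim_mid between -0.012 and 0.012 m and y of meter in the frame of rim_mid between -0.03 and 0.03 m and z of meter in the frame of rim_mid between -0.004 and 0.004 m and angle between meter's own z axis and vertical below 0.05 rad and linear speed of each of meter, housing below 0.02 m/s); the robot touches nothing.
It fails at once if a bystander is shifted by more than 30 mm or tipped over (distance of any of bottle, tape, bezel, screwdriver from where it was at the start of the episode above 0.03 m or angle between bottle's own z axis and vertical above 0.5 rad).
It also fails if it takes over 64 s, if anything falls off the work surface, if the arm or the gripper's body presses on something with over 40 N, if the wrist force passes 120 N, or if a joint passes its speed limit or range.

## Working session

There is one attempt and no reset: what is moved stays moved. The work goes in short steps, Python scripts to look and compute and a tool call to move; the robot and the scene stay as the last step left them, time stands still between calls to the robot, and variables do not carry over. Pictures are saved under pics/ and viewed, at most 10 in all, crops included, and the job is handed in when it is done.

Besides the shell and the picture viewer there is one more tool, called as name(argument=value, ...) on one line, values as JSON. carry_out: Moves the arm, as the interface text tells. Its arguments: {"type":"object","properties":{"plan":{"type":"array"},"squeeze":{"type":"number"}},"required":["plan"]}

```bash
mkdir -p pics; ls; python3 - <<'E'
from plant import r
import cv2,numpy as np
s=r.get_state();print({k:np.round(v,3).tolist() for k,v in s.items()})
for n in("scene","side","wrist"):
    im=r.snapshot(n);cv2.imwrite(f"pics/{n}0.png",im[...,::-1])
    print(n,r.camera_params(n))
E
```

```text
pics
{'clock': 0.0, 'q': [-1.276, 0.69, -0.194, 1.566, 0.157, 0.903, -0.215], 'qd': [0.001, 0.0, -0.001, 0.001, -0.001, 0.0, 0.0], 'joint_torque': [0.001, -52.757, -1.267, -15.343, -0.053, 0.007, 0.0], 'tool_pos': [0.161, 0.603, 0.238], 'eef_rot': [0.13, 0.992, -0.001, -0.0], 'contact_force': [0.349, 0.741, -0.3], 'moment': [0.027, -0.004, -0.011], 'finger_force': 0.0, 'opening': 1.001}
scene {'fx': 460.4265337909956, 'fy': 460.4265337909956, 'cx': 277.92363309564615, 'cy': 220.58683107065505, 'position': array([1.1329508 , 0.73968659, 0.82570257]), 'attitude': array([ 0.3374305 ,  0.83467765, -0.39997606, -0.17167709])}
side {'fx': 453.6100779153781, 'fy': 453.6100779153781, 'cx': 279.6099382583632, 'cy': 209.6850098732214, 'position': array([ 0.02939552, -0.57305074,  0.89581075]), 'attitude': array([ 0.88773181, -0.28803935,  0.10680153, -0.34286878])}
wrist {'fx': 358.82475141814035, 'fy': 358.82475141814035, 'cx': 283.86788863419685, 'cy': 203.0703005475006, 'hand_eye': array([[-3.27533177e-04, -9.65291200e-01, -2.61175788e-01,
         6.58666961e-02],
       [ 9.99999253e-01, -6.23813176e-04,  1.05150802e-03,
         1.77611537e-04],
       [-1.17793634e-03, -2.61175249e-01,  9.65290683e-01,
        -1.45348547e-01],
       [ 0.00000000e+00,  0.00000000e+00,  0.00000000e+00,
         1.00000000e+00]])}
```

View pics/scene0.png

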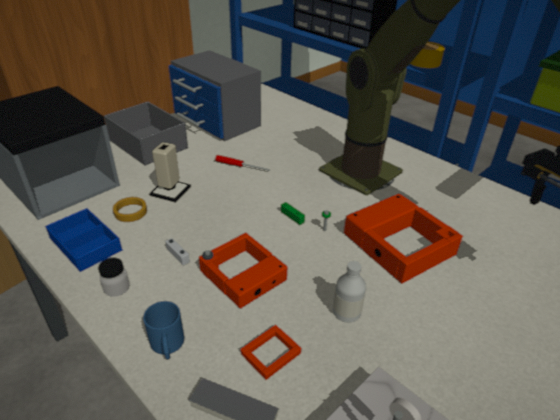

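View pics/side0.png

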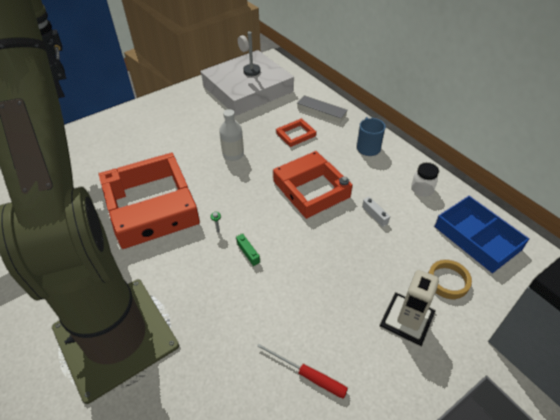

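The scene shows the small housing at about (243,268), its bolt head at (207,256), the bar at (177,250) and the meter on its tile at (168,175). In the side view, the housing is at (312,185), bolt (345,182), bar (376,209), meter (418,295), tile (408,317), screwdriver (320,378) and bottle (231,138).

```bash
cat > h.py <<'E'
import numpy as np,cv2
from scipy.spatial.transform import Rotation as R
from plant import r
def cam(n,st=None):
    c=r.camera_params(n)
    if n=="wrist":
        T=np.eye(4);T[:3,:3]=R.from_quat(st["eef_rot"]).as_matrix();T[:3,3]=st["tool_pos"]
        T=T@c["hand_eye"];return c,T[:3,3],T[:3,:3]
    return c,np.array(c["position"]),R.from_quat(c["attitude"]).as_matrix()
def ray(C,px):
    c,p,M=C;d=M@np.array([(px[0]-c["cx"])/c["fx"],(px[1]-c["cy"])/c["fy"],1.]);return p,d/np.linalg.norm(d)
def onz(C,px,z):
    p,d=ray(C,px);return p+d*(z-p[2])/d[2]
def proj(C,X):
    c,p,M=C;v=M.T@(np.array(X)-p);return np.array([c["fx"]*v[0]/v[2]+c["cx"],c["fy"]*v[1]/v[2]+c["cy"]])
def tri(C1,a,C2,b):
    p,d=ray(C1,a);q,e=ray(C2,b)
    s=np.linalg.lstsq(np.c_[d,-e],q-p,rcond=None)[0];A=p+d*s[0];B=q+e*s[1];return (A+B)/2,np.linalg.norm(A-B)
E
python3 - <<'E'
from h import *
a=cv2.imread("pics/scene0.png");b=cv2.imread("pics/side0.png")
def crop(i,x,y,w,h,f):return cv2.resize(i[y:y+h,x:x+w],None,fx=f,fy=f,interpolation=cv2.INTER_CUBIC)
p=np.vstack([np.hstack([crop(a,160,220,133,100,3),crop(b,265,140,133,100,3)]),np.hstack([crop(a,130,130,133,100,3),crop(b,340,255,133,100,3)])])
cv2.imwrite("pics/c1.png",p);print(p.shape)
S,D=cam("scene"),cam("side")
print("bolt",tri(S,(207,256),D,(345,182)))
print("meter top",tri(S,(165,148),D,(425,275)))
print("bottle",tri(S,(352,268),D,(229,114)))
print("bottle base", onz(S,(349,312),0), onz(D,(232,152),0))
print("bigh",onz(D,(198,208),.08),"greenpost",onz(D,(219,230),0),"bar",onz(D,(247,250),0))
print("sd",onz(D,(260,346),0.01),onz(D,(345,388),0.015),"bar",onz(D,(365,203),.03),onz(D,(388,218),.03))
E
```

```text
(600, 798, 3)
bolt (array([0.66583869, 0.02948863, 0.05073358]), np.float64(0.005405815404980188))
meter top (array([ 0.53687486, -0.32901697,  0.15594267]), np.float64(0.013292020070709995))
bottle (array([0.51874165, 0.35568231, 0.14160533]), np.float64(0.0005108380274045153))
bottle base [0.51207349 0.36220607 0.        ] [0.51787761 0.36202461 0.        ]
bigh [0.29775405 0.15044909 0.08      ] greenpost [0.33045116 0.12232836 0.        ] bar [0.35355618 0.02636411 0.        ]
sd [ 0.2363924  -0.20440622  0.01      ] [ 0.31974354 -0.37400037  0.015     ] bar [ 0.6740991  -0.04673228  0.03      ] [ 0.68536731 -0.11905132  0.03      ]
```

View pics/c1.png

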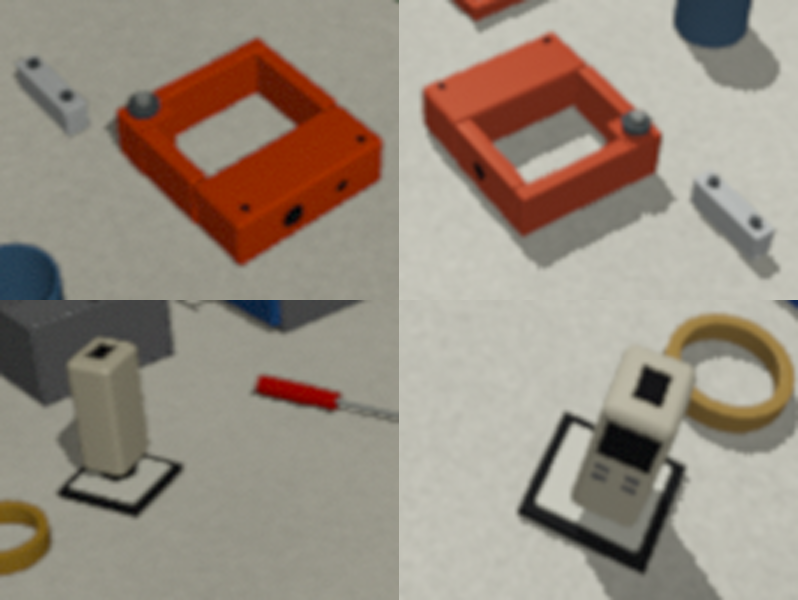

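The crop shows all four top corners of the housing in both views, the bolt head, the bar's two screw holes, the meter's top patch and display (facing the side camera) and the tile corners.

```bash
python3 - <<'E'
from h import *
np.set_printoptions(precision=4,suppress=True)
S,D=cam("scene"),cam("side")
P=lambda n,a,b:print(n,*tri(S,a,D,b))
P("bolt",(207.7,253.3),(344.3,179.3))
for n,a,b in [("boltcorner",(199.3,257.3),(351.7,184.3)),("robot-side",(246,232.7),(306,211)),("free",(287.3,267.3),(273,171)),("far",(240,296),(316.3,151.7))]:
    P(n,a,b);print("   ",onz(S,a,.05),onz(D,b,.05))
P("mtop",(164,147),(425.3,283.3))
for b in [(396.3,293.3),(435,310.7),(422,345),(380.3,326)]:print("tile",onz(D,b,.012))
for a in [(150,194),(175.7,201.3),(191,185.3)]:print("tileS",onz(S,a,.012))
P("h1",(171,240.7),(370,200.7));P("h2",(182,252.3),(384,214))
for a in [(370,200.7),(384,214)]:print(onz(D,a,.03))
for a in [(182,252.3),(171,240.7)]:print(onz(S,a,.03))
E
```

```text
bolt [0.6642 0.0315 0.06  ] 0.005116003821320539
boltcorner [0.6789 0.0158 0.0455] 0.0042113382110018985
    [0.6801 0.0216 0.05  ] [0.6772 0.0115 0.05  ]
robot-side [0.5269 0.0174 0.0381] 0.003771684017010709
    [0.5346 0.0296 0.05  ] [0.5214 0.008  0.05  ]
free [0.5432 0.1869 0.0404] 0.0050795438844005265
    [0.5482 0.195  0.05  ] [0.5391 0.1765 0.05  ]
far [0.6884 0.1784 0.0416] 0.006312964360613754
    [0.6908 0.1865 0.05  ] [0.6844 0.1691 0.05  ]
mtop [ 0.5294 -0.3419  0.1503] 0.007848524033139759
tile [ 0.5541 -0.2813  0.012 ]
tile [ 0.5904 -0.3619  0.012 ]
tile [ 0.5076 -0.3999  0.012 ]
tile [ 0.4684 -0.3184  0.012 ]
tileS [ 0.5962 -0.3434  0.012 ]
tileS [ 0.5611 -0.2587  0.012 ]
tileS [ 0.4775 -0.297   0.012 ]
h1 [ 0.6867 -0.0669  0.0503] 0.025813918098627212
h2 [ 0.6876 -0.0809  0.0067] 0.03749838132208465
[ 0.6903 -0.0484  0.03  ]
[ 0.6868 -0.1034  0.03  ]
[ 0.689  -0.0421  0.03  ]
[ 0.6836 -0.099   0.03  ]
```

carry_out(plan=[{"rot": [0,0,0.7],"xyz": [-0.26,-0.19,-0.08],"grip": 255},{"rot": [0,0,0.7],"xyz": [-0.26,-0.19,-0.08],"grip": 255},{"rot": [0,0,0.7],"xyz": [-0.26,-0.19,-0.08],"grip": 255},{"rot": [0,0,0.7],"xyz": [-0.26,-0.19,-0.08],"grip": 255},{"rot": [0,0,0.7],"xyz": [-0.26,-0.19,-0.08],"grip": 255},{"rot": [0,0,0.7],"xyz": [-0.26,-0.19,-0.08],"grip": 255},{"rot": [0,0,0.7],"xyz": [-0.26,-0.19,-0.08],"grip": 255},{"rot": [0,0,0.7],"xyz": [-0.26,-0.19,-0.08],"grip": 255}])

```text
clock: 0.82
tool_pos: [0.3643, 0.3513, 0.3192]
eef_rot: [0.462, 0.887, -0.0, 0.0]
contact_force: [0.9, 0.2, 0.1]
opening: 0.417
finger_force: 0.0
```

carry_out(plan=[{"rot": [0,0,0.66],"xyz": [-0.32,0.03,0],"grip": 255},{"rot": [0,0,0.66],"xyz": [-0.32,0.03,0],"grip": 255},{"rot": [0,0,0.66],"xyz": [-0.32,0.03,0],"grip": 255},{"rot": [0,0,0.66],"xyz": [-0.32,0.03,0],"grip": 255},{"rot": [0,0,0.66],"xyz": [-0.32,0.03,0],"grip": 255},{"rot": [0,0,0.66],"xyz": [-0.32,0.03,0],"grip": 255},{"rot": [0,0,0.66],"xyz": [-0.32,0.03,0],"grip": 255},{"rot": [0,0,0.66],"xyz": [-0.32,0.03,0],"grip": 255}])

```text
clock: 1.48
tool_pos: [0.5731, 0.1041, 0.3186]
eef_rot: [0.726, 0.688, -0.0, 0.001]
contact_force: [1.2, -0.4, 0.4]
opening: 0.006
finger_force: 0.0
```

```bash
cat > w.py <<'E'
import sys,json
from h import *
st=r.get_state();im=r.snapshot("wrist");n=sys.argv[1]
cv2.imwrite(f"pics/{n}.png",im[...,::-1])
json.dump({k:np.array(st[k]).tolist() for k in("tool_pos","eef_rot","q","clock")},open(f"pics/{n}.json","w"))
print(np.round(st["tool_pos"],4),np.round(st["eef_rot"],4),np.round(st["q"],2),st["clock"])
E
python3 w.py w1
```

```text
[0.5731 0.1041 0.3186] [ 7.258e-01  6.879e-01 -4.000e-04  1.000e-03] [-0.37  0.55  0.19  1.6  -0.11  1.   -0.2 ] 1.4833
```

View pics/w1.png

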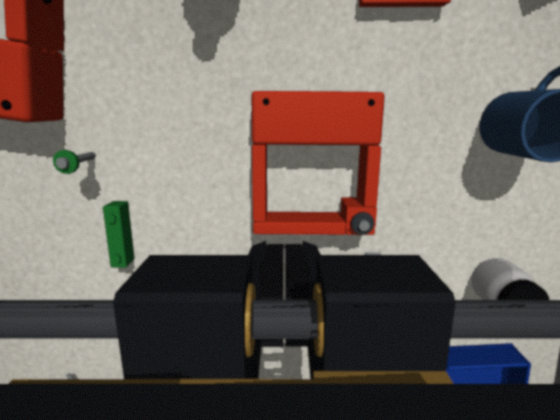

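The wrist picture shows the housing from above: free corner (252,93), far corner (383,94), bolt head (362,224), robot-side corner (252,233). The bar is hidden by the gripper.

```bash
python3 - <<'E'
from h import *
import json
np.set_printoptions(precision=4,suppress=True)
C=cam("wrist",json.load(open("pics/w1.json")))
for n,p,z in [("free",(252,93),.05),("far",(383,94),.05),("bolt",(362,223),.067),("boltc",(375,233),.05),("rs",(252,233),.05),("post",(66,162),.06)]:print(n,onz(C,p,z))
E
```

```text
free [0.5437 0.1865 0.05  ]
far [0.6881 0.1777 0.05  ]
bolt [0.6618 0.0347 0.067 ]
boltc [0.6813 0.0151 0.05  ]
rs [0.5311 0.0233 0.05  ]
post [0.329  0.1231 0.06  ]
```

carry_out(plan=[{"rot": [0,0,0],"xyz": [0.107,-0.022,0.1],"grip": 255},{"rot": [0,0,0],"xyz": [0.107,-0.022,0.1],"grip": 255},{"rot": [0,0,0],"xyz": [0.107,-0.022,0.1],"grip": 255},{"rot": [0,0,0],"xyz": [0.107,-0.022,0.1],"grip": 255},{"rot": [0,0,0],"xyz": [0.107,-0.022,0.24],"grip": 255},{"rot": [0,0,0],"xyz": [0.107,-0.022,0.24],"grip": 255},{"rot": [0,0,0],"xyz": [0.107,-0.022,0.24],"grip": 255},{"rot": [0,0,0],"xyz": [0.107,-0.022,0.24],"grip": 255}])

```text
clock: 2.2
tool_pos: [0.5507, 0.2156, 0.0733]
eef_rot: [0.724, 0.69, -0.004, -0.002]
contact_force: [-0.3, 0.8, 0.2]
opening: 0.005
finger_force: 0.0
```

```bash
python3 w.py w2; cat > sweep.py <<'E'
# rows in tool axes for the sweep from the present pose: args theta list (deg), offset, z
import sys
from h import *
off=float(sys.argv[1]);z=float(sys.argv[2]);b=np.array([.662,.032])
st=r.get_state();p0=np.array(st["tool_pos"]);R0=R.from_quat(st["eef_rot"])
for t in map(float,sys.argv[3:]):
    a=np.radians(t);M=np.array([[np.cos(a),-np.sin(a)],[np.sin(a),np.cos(a)]])
    g=np.r_[b+M@[-off,-.115],z]
    x=np.r_[-M[:,0],0];Rt=R.from_matrix(np.c_[x,np.cross([0,0,-1],x),[0,0,-1]])
    print(t,np.round(g,3),"rot",np.round((R0.inv()*Rt).as_rotvec(),2),"xyz",np.round(R0.inv().apply(g-p0),3))
E
python3 sweep.py .172 .035 -93.4;python3 sweep.py .161 .035 -93.4 -88 -82 -76 -70 -64 -58 -52
```

```text
[0.5507 0.2156 0.0733] [ 0.7242  0.6896 -0.004  -0.0018] [-0.51  0.89  0.11  1.79 -0.18  0.49 -0.33] 2.2
-93.4 [0.557 0.211 0.035] rot [-0.01  0.    0.01] xyz [-0.004  0.008  0.037]
-93.4 [0.557 0.2   0.035] rot [-0.01  0.    0.01] xyz [-0.015  0.008  0.037]
-88.0 [0.541 0.189 0.035] rot [-0.01  0.   -0.08] xyz [-0.027 -0.007  0.038]
-82.0 [0.526 0.175 0.035] rot [-0.01  0.   -0.19] xyz [-0.041 -0.022  0.038]
-76.0 [0.511 0.16  0.035] rot [-0.01  0.   -0.29] xyz [-0.057 -0.036  0.038]
-70.0 [0.499 0.144 0.035] rot [-0.01  0.   -0.4 ] xyz [-0.074 -0.047  0.038]
-64.0 [0.488 0.126 0.035] rot [-0.01  0.   -0.5 ] xyz [-0.092 -0.057  0.038]
-58.0 [0.479 0.108 0.035] rot [-0.01  0.   -0.61] xyz [-0.111 -0.065  0.039]
-52.0 [0.472 0.088 0.035] rot [-0.01  0.   -0.71] xyz [-0.131 -0.071  0.039]
```

carry_out(plan=[{"rot": [0,0,0],"xyz": [0,0,0.04],"grip": 255},{"rot": [0,0,0],"xyz": [0,0,0.04],"grip": 255},{"rot": [0,0,0],"xyz": [0,0,0.04],"grip": 255}])

```text
clock: 2.5
tool_pos: [0.5533, 0.2159, 0.0379]
eef_rot: [0.724, 0.689, -0.002, -0.001]
contact_force: [-0.6, 0.0, 0.7]
opening: 0.004
finger_force: 0.0
```

```bash
python3 w.py w3; python3 sweep.py .161 .035 -93.4 -88 -82 -76 -70 -64 -58 -52
```

```text
[0.5533 0.2159 0.0379] [ 0.7245  0.6893 -0.0017 -0.0008] [-0.5   0.94  0.09  1.79 -0.19  0.42 -0.32] 2.5
-93.4 [0.557 0.2   0.035] rot [ 0.   -0.    0.01] xyz [-0.017  0.003  0.005]
-88.0 [0.541 0.189 0.035] rot [ 0.   -0.   -0.08] xyz [-0.028 -0.012  0.005]
-82.0 [0.526 0.175 0.035] rot [ 0.   -0.   -0.19] xyz [-0.042 -0.027  0.005]
-76.0 [0.511 0.16  0.035] rot [ 0.   -0.   -0.29] xyz [-0.058 -0.041  0.005]
-70.0 [0.499 0.144 0.035] rot [ 0.  -0.  -0.4] xyz [-0.075 -0.052  0.005]
-64.0 [0.488 0.126 0.035] rot [ 0.  -0.  -0.5] xyz [-0.093 -0.062  0.005]
-58.0 [0.479 0.108 0.035] rot [ 0.   -0.   -0.61] xyz [-0.112 -0.07   0.005]
-52.0 [0.472 0.088 0.035] rot [ 0.   -0.   -0.71] xyz [-0.132 -0.076  0.005]
```

carry_out(plan=[{"rot": [0,0,0],"xyz": [-0.017,0.003,0.003],"grip": 255},{"rot": [0,0,-0.08],"xyz": [-0.028,-0.012,0.003],"grip": 255},{"rot": [0,0,-0.19],"xyz": [-0.042,-0.027,0.003],"grip": 255},{"rot": [0,0,-0.29],"xyz": [-0.058,-0.041,0.003],"grip": 255},{"rot": [0,0,-0.4],"xyz": [-0.075,-0.052,0.003],"grip": 255},{"rot": [0,0,-0.5],"xyz": [-0.093,-0.062,0.003],"grip": 255},{"rot": [0,0,-0.61],"xyz": [-0.112,-0.07,0.003],"grip": 255},{"rot": [0,0,-0.71],"xyz": [-0.132,-0.076,0.003],"grip": 255}])

```text
clock: 3.22
tool_pos: [0.4722, 0.089, 0.0386]
eef_rot: [0.436, 0.9, 0.001, 0.001]
contact_force: [-0.8, 0.8, 1.0]
opening: 0.003
finger_force: 0.9
```

```bash
python3 w.py w4; python3 sweep.py .161 .035 -46 -40 -34 -28 -22 -16 -12 -8
```

```text
[0.4722 0.089  0.0386] [0.4365 0.8997 0.0015 0.0009] [-0.26  0.88 -0.04  2.14  0.2   0.13  0.18] 3.2167
-46.0 [0.467 0.068 0.035] rot [-0.   0.  -0.1] xyz [-0.01  -0.011  0.004]
-40.0 [0.465 0.047 0.035] rot [-0.    0.   -0.21] xyz [-0.024 -0.026  0.004]
-34.0 [0.464 0.027 0.035] rot [-0.    0.   -0.31] xyz [-0.04  -0.039  0.004]
-28.0 [0.466 0.006 0.035] rot [-0.    0.   -0.42] xyz [-0.057 -0.051  0.004]
-22.0 [ 0.47  -0.014  0.035] rot [-0.    0.   -0.52] xyz [-0.076 -0.06   0.004]
-16.0 [ 0.476 -0.034  0.035] rot [-0.    0.   -0.63] xyz [-0.095 -0.068  0.004]
-12.0 [ 0.481 -0.047  0.035] rot [-0.   0.  -0.7] xyz [-0.108 -0.072  0.004]
-8.0 [ 0.487 -0.059  0.035] rot [-0.    0.   -0.77] xyz [-0.122 -0.075  0.004]
```

View pics/w4.png

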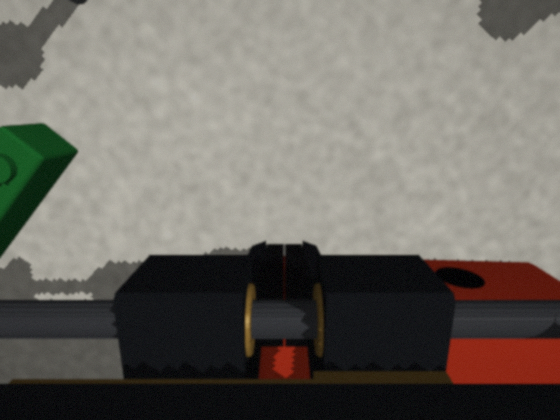

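The wrist view shows the fingers against the broad rim's outer face (orange at (285,360) and (500,280)), with the green bar well clear. The push is working.

carry_out(plan=[{"rot": [0,0,-0.1],"xyz": [-0.01,-0.011,0.002],"grip": 255},{"rot": [0,0,-0.21],"xyz": [-0.024,-0.026,0.002],"grip": 255},{"rot": [0,0,-0.31],"xyz": [-0.04,-0.039,0.002],"grip": 255},{"rot": [0,0,-0.42],"xyz": [-0.057,-0.051,0.002],"grip": 255},{"rot": [0,0,-0.52],"xyz": [-0.076,-0.06,0.002],"grip": 255},{"rot": [0,0,-0.63],"xyz": [-0.095,-0.068,0.002],"grip": 255},{"rot": [0,0,-0.7],"xyz": [-0.108,-0.072,0.002],"grip": 255},{"rot": [0,0,-0.77],"xyz": [-0.122,-0.075,0.002],"grip": 255}])

```text
clock: 3.93
tool_pos: [0.4873, -0.0571, 0.0359]
eef_rot: [0.07, 0.998, -0.002, 0.0]
contact_force: [-3.3, -0.7, 0.2]
opening: 0.005
finger_force: 1.8
```

```bash
python3 w.py w5; python3 sweep.py .161 .035 -7 -6 -5 -4 -3
```

```text
[ 0.4873 -0.0571  0.0359] [ 7.030e-02  9.975e-01 -2.400e-03  1.000e-04] [ 0.12  0.89 -0.17  2.1   0.7   0.21  0.76] 3.9333
-7.0 [ 0.488 -0.063  0.035] rot [-0.01  0.   -0.02] xyz [ 0.001 -0.002  0.001]
-6.0 [ 0.49  -0.066  0.035] rot [-0.01  0.   -0.04] xyz [-0.001 -0.005  0.001]
-5.0 [ 0.492 -0.069  0.035] rot [-0.01  0.   -0.05] xyz [-0.003 -0.008  0.001]
-4.0 [ 0.493 -0.071  0.035] rot [-0.01  0.   -0.07] xyz [-0.005 -0.01   0.001]
-3.0 [ 0.495 -0.074  0.035] rot [-0.01  0.   -0.09] xyz [-0.008 -0.013  0.001]
```

carry_out(plan=[{"rot": [0,0,-0.03],"xyz": [0,-0.004,0],"grip": 255},{"rot": [0,0,-0.05],"xyz": [-0.003,-0.008,0],"grip": 255},{"rot": [0,0,-0.06],"xyz": [-0.005,-0.01,0],"grip": 255},{"rot": [0,0,-0.06],"xyz": [-0.006,-0.01,0],"grip": 255},{"rot": [0,0,-0.06],"xyz": [-0.007,-0.01,0],"grip": 255}])

```text
clock: 4.4
tool_pos: [0.4923, -0.0649, 0.0338]
eef_rot: [0.041, 0.999, -0.0, -0.001]
contact_force: [-4.5, -0.2, 1.7]
opening: 0.004
finger_force: 1.8
```

carry_out(plan=[{"rot": [0,0,0],"xyz": [-0.003,0,0],"grip": 255},{"rot": [0,0,0],"xyz": [-0.006,0,0],"grip": 255},{"rot": [0,0,0],"xyz": [-0.006,0,0],"grip": 255}])

```text
clock: 4.65
tool_pos: [0.4955, -0.0663, 0.0332]
eef_rot: [0.04, 0.999, -0.001, -0.004]
contact_force: [-7.7, -1.5, 3.2]
opening: 0.007
finger_force: 3.6
```

carry_out(plan=[{"rot": [0,0,0],"xyz": [-0.004,0,0],"grip": 255},{"rot": [0,0,0],"xyz": [-0.004,0,0],"grip": 255},{"rot": [0,0,0],"xyz": [-0.004,0,0],"grip": 255},{"rot": [0,0,0],"xyz": [-0.004,0,0],"grip": 255}])

```text
clock: 4.98
tool_pos: [0.4955, -0.0667, 0.0329]
eef_rot: [0.04, 0.999, -0.002, -0.007]
contact_force: [-13.5, -0.8, 7.5]
opening: 0.005
finger_force: 6.7
```

```bash
python3 - <<'E'
from h import *
ims=[]
for n,x,y in (("scene",150,215),("side",255,150)):
    im=r.snapshot(n)[...,::-1];cv2.imwrite(f"pics/{n}1.png",im);ims.append(cv2.resize(im[y:y+140,x:x+133],None,fx=3,fy=3,interpolation=cv2.INTER_CUBIC))
cv2.imwrite("pics/c2.png",np.hstack(ims))
E
```

```text
(no output)
```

View pics/c2.png

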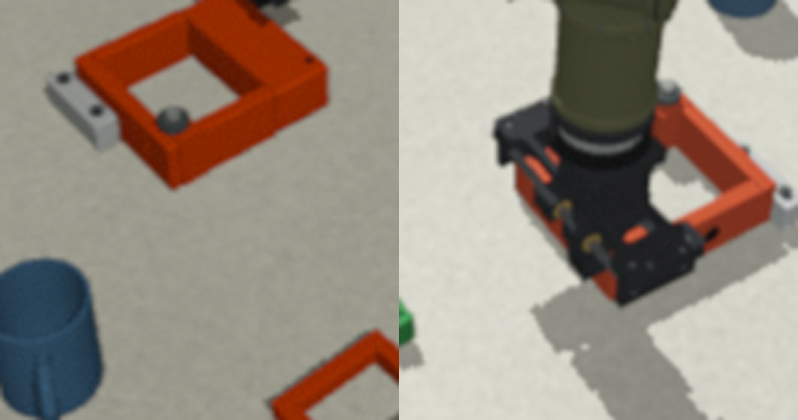

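The pictures show the housing flush on the bar: its edge runs along the bar at left (100,120) and right (770,190), and the force rose with no further motion. Next I back off, rise, and go to view the meter.

carry_out(plan=[{"rot": [0,0,0],"xyz": [0.03,0,0],"grip": 255},{"rot": [0,0,0],"xyz": [0.04,0,0],"grip": 255},{"rot": [0,0,0],"xyz": [0.04,0,-0.04],"grip": 255},{"rot": [0,0,0],"xyz": [0.02,0,-0.3],"grip": 0},{"rot": [0,0,0],"xyz": [0.0,0,-0.3],"grip": 0},{"rot": [0,0,0],"xyz": [-0.02,0,-0.3],"grip": 0},{"rot": [0,0,0],"xyz": [-0.03,0,-0.3],"grip": 0},{"rot": [0,0,0],"xyz": [-0.03,0,-0.3],"grip": 0}])

```text
clock: 5.75
tool_pos: [0.5132, -0.0659, 0.2778]
eef_rot: [0.04, 0.999, 0.001, 0.001]
contact_force: [0.5, -0.7, -1.0]
opening: 0.363
finger_force: 0.0
```

```bash
cat > go.py <<'E'
# shift and turn (tool axes) from the present pose to a tool-down pose: x y z heading_deg
import sys
from h import *
a=list(map(float,sys.argv[1:5]));st=r.get_state();R0=R.from_quat(st["eef_rot"]);h=np.radians(a[3])
x=np.array([np.cos(h),np.sin(h),0]);Rt=R.from_matrix(np.c_[x,np.cross([0,0,-1],x),[0,0,-1]])
print("rot",np.round((R0.inv()*Rt).as_rotvec(),3),"xyz",np.round(R0.inv().apply(np.array(a[:3])-st["tool_pos"]),4),"at",np.round(st["tool_pos"],4),"q",np.round(st["q"],2),st["clock"])
E
python3 go.py .61 -.30 .33 204
```

```text
rot [ 0.001  0.002 -0.499] xyz [-0.1153 -0.2255 -0.0524] at [ 0.5132 -0.0659  0.2778] q [ 0.43  0.55 -0.62  1.83  0.4   0.89  1.12] 5.75
```

carry_out(plan=[{"rot": [0,0,-0.5],"xyz": [-0.115,-0.225,-0.05],"grip": 0},{"rot": [0,0,-0.5],"xyz": [-0.115,-0.225,-0.05],"grip": 0},{"rot": [0,0,-0.5],"xyz": [-0.115,-0.225,-0.05],"grip": 0},{"rot": [0,0,-0.5],"xyz": [-0.115,-0.225,-0.05],"grip": 0},{"rot": [0,0,-0.5],"xyz": [-0.115,-0.225,-0.05],"grip": 0},{"rot": [0,0,-0.5],"xyz": [-0.115,-0.225,-0.05],"grip": 0},{"rot": [0,0,-0.5],"xyz": [-0.115,-0.225,-0.05],"grip": 0},{"rot": [0,0,-0.5],"xyz": [-0.115,-0.225,-0.05],"grip": 0}])

```text
clock: 6.42
tool_pos: [0.6099, -0.3038, 0.3245]
eef_rot: [-0.205, 0.979, -0.001, 0.001]
contact_force: [0.5, -0.3, -0.1]
opening: 0.965
finger_force: 0.0
```

```bash
python3 w.py w6
```

```text
[ 0.6099 -0.3038  0.3245] [-2.050e-01  9.788e-01 -6.000e-04  9.000e-04] [ 0.73  0.77 -0.73  1.24  0.5   1.31  2.  ] 6.4167
```

View pics/w6.png

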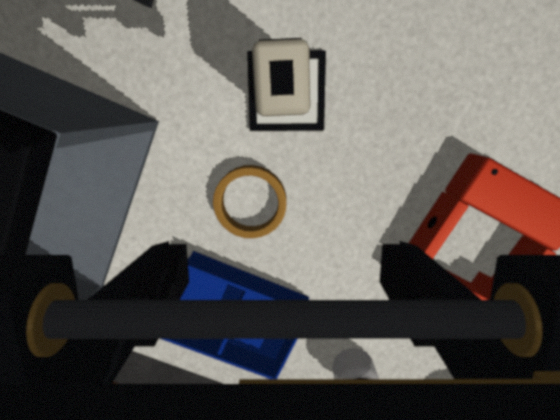

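The wrist view shows the meter's top at about (253–310, 40–112) with its dark patch at (282,77), on the tile at (250–325, 50–130). Its 48 mm side is already along the image's horizontal, which is tool y. The tape is at (250,200).

```bash
python3 - <<'E'
from h import *
import json
np.set_printoptions(precision=4,suppress=True)
C=cam("wrist",json.load(open("pics/w6.json")))
im=cv2.imread("pics/w6.png");h=cv2.cvtColor(im,cv2.COLOR_BGR2HSV)
g=h[:140,230:345]
print("hsv body",h[60,262],"bench",h[80,400],"white",h[122,300])
d=(g[...,2]<60).astype(np.uint8);n,l,s,c=cv2.connectedComponentsWithStats(d)
for i in range(1,n):
    if s[i,4]>100:print("dark",s[i],c[i]+[230,0]); 
    if 300<s[i,4]<1200:
        q=cv2.minAreaRect(np.argwhere(l==i)[:,::-1].astype(np.float32));print(q)
P=lambda p,z:onz(C,p,z)
for p in [(254,41),(309,41),(310,112),(256,112)]:print("top",P(p,.152))
print("patch",P((282,77),.152))
for p in [(325,50),(323.5,130),(250,130)]:print("tile",P(p,.012))
m=((abs(g[...,0].astype(int)-int(h[60,262,0]))<6)&(abs(g[...,1].astype(int)-int(h[60,262,1]))<22)&(g[...,2]>110)).astype(np.uint8)
cv2.imwrite("pics/m.png",m*255)
for x in (45,55,65,75,85,95,105):
    print(x,g[x,15:90,1].tolist()[::3])
E
```

```text
hsv body [ 23  39 169] bench [ 20  17 178] white [ 27  17 154]
dark [  17   50   78   80 1391] [286.2861  98.0575]
dark [ 40  61  23  34 725] [281.3255  77.1986]
((51.0, 77.5), (33.0, 22.0), 90.0)
top [ 0.5129 -0.3735  0.152 ]
top [ 0.4949 -0.3323  0.152 ]
top [ 0.5456 -0.308   0.152 ]
top [ 0.5642 -0.3505  0.152 ]
patch [ 0.5292 -0.3414  0.152 ]
tile [ 0.4722 -0.3116  0.012 ]
tile [ 0.5571 -0.2734  0.012 ]
tile [ 0.594  -0.3577  0.012 ]
45 [16, 22, 18, 42, 40, 40, 41, 42, 42, 42, 38, 39, 39, 41, 44, 41, 41, 37, 40, 41, 42, 26, 15, 19, 17]
55 [14, 11, 31, 46, 39, 41, 37, 42, 41, 40, 40, 40, 38, 40, 38, 37, 40, 40, 38, 38, 41, 43, 20, 13, 64]
65 [23, 22, 59, 46, 43, 41, 37, 42, 44, 45, 28, 64, 55, 18, 16, 15, 39, 38, 38, 40, 38, 34, 14, 17, 17]
75 [16, 0, 26, 43, 40, 39, 39, 40, 40, 13, 34, 32, 57, 106, 51, 17, 41, 38, 39, 39, 41, 37, 17, 17, 13]
85 [21, 19, 77, 43, 42, 40, 39, 42, 41, 0, 55, 70, 64, 45, 30, 39, 38, 39, 40, 37, 39, 41, 16, 14, 18]
95 [17, 16, 59, 31, 41, 39, 42, 39, 41, 37, 45, 45, 50, 38, 44, 41, 41, 40, 40, 38, 38, 41, 18, 14, 11]
105 [18, 22, 40, 9, 51, 40, 43, 39, 41, 40, 44, 42, 38, 37, 38, 39, 38, 40, 42, 42, 42, 40, 20, 13, 16]
```

```bash
python3 - <<'E'
from h import *
import json
C=cam("wrist",json.load(open("pics/w6.json")));S=cam("scene")
for a in [(100,124),(117,184)]:print(tri(S,a,C,(157,122)))
for z in(0,.1,.15,.2):print(z,onz(C,(157,122),z), onz(S,(100,124),z))
E
python3 go.py .5293 -.3413 .23 204.3
```

```text
(array([ 0.62593646, -0.42629638,  0.21794603]), np.float64(0.07155761799663318))
(array([ 0.6347837 , -0.47155407,  0.00298297]), np.float64(0.004072944409143263))
0 [ 0.63359293 -0.47118638  0.        ] [ 0.47293737 -0.89595534  0.        ]
0.1 [ 0.61565048 -0.441256    0.1       ] [ 0.55287092 -0.69786441  0.1       ]
0.15 [ 0.60667925 -0.42629081  0.15      ] [ 0.5928377  -0.59881894  0.15      ]
0.2 [ 0.59770802 -0.41132561  0.2       ] [ 0.63280448 -0.49977348  0.2       ]
rot [ 0.001  0.001 -0.007] xyz [ 0.09   -0.005   0.0943] at [ 0.6094 -0.3004  0.3244] q [ 0.73  0.77 -0.74  1.25  0.5   1.31  2.  ] 6.4667
```

carry_out(plan=[{"rot": [0,0,-0.01],"xyz": [0.09,-0.005,0.09],"grip": 0},{"rot": [0,0,-0.01],"xyz": [0.09,-0.005,0.09],"grip": 0},{"rot": [0,0,-0.01],"xyz": [0.09,-0.005,0.09],"grip": 0},{"rot": [0,0,-0.01],"xyz": [0.09,-0.005,0.09],"grip": 0},{"rot": [0,0,-0.01],"xyz": [0.09,-0.005,0.09],"grip": 0}])

```text
clock: 6.88
tool_pos: [0.5255, -0.3403, 0.233]
eef_rot: [-0.213, 0.977, 0.002, -0.003]
contact_force: [0.3, 0.1, 0.6]
opening: 1.001
finger_force: 0.0
```

```bash
python3 go.py .5293 -.3413 .111 204.3
```

```text
rot [ 0.004 -0.004  0.005] xyz [-0.0036 -0.003   0.122 ] at [ 0.5255 -0.3403  0.233 ] q [ 0.88  0.78 -0.72  1.55  0.57  1.04  2.  ] 6.8833
```

carry_out(plan=[{"rot": [0,0,0],"xyz": [-0.001,-0.002,0.05],"grip": 0},{"rot": [0,0,0],"xyz": [-0.002,-0.002,0.08],"grip": 0},{"rot": [0,0,0],"xyz": [-0.002,-0.002,0.105],"grip": 0},{"rot": [0,0,0],"xyz": [-0.002,-0.002,0.121],"grip": 0},{"rot": [0,0,0],"xyz": [-0.002,-0.002,0.121],"grip": 0},{"rot": [0,0,0],"xyz": [-0.002,-0.002,0.121],"grip": 0},{"rot": [0,0,0],"xyz": [-0.002,-0.002,0.121],"grip": 0}])

```text
clock: 7.47
tool_pos: [0.5338, -0.3412, 0.1162]
eef_rot: [-0.214, 0.977, -0.001, 0.002]
contact_force: [-0.4, -0.4, -0.4]
opening: 0.997
finger_force: 0.0
```

```bash
python3 go.py .5293 -.3413 .111 204.3
```

```text
rot [-0.002  0.004  0.007] xyz [0.0041 0.0018 0.0052] at [ 0.5338 -0.3412  0.1162] q [ 0.83  0.92 -0.64  1.63  0.7   0.83  1.9 ] 7.4667
```

carry_out(plan=[{"rot": [0,0,0],"xyz": [0.003,0.002,0.004],"grip": 0},{"rot": [0,0,0],"xyz": [0.003,0.002,0.004],"grip": 0},{"rot": [0,0,0],"xyz": [0.003,0.002,0.004],"grip": 255},{"rot": [0,0,0],"xyz": [0.003,0.002,0.004],"grip": 255},{"rot": [0,0,0],"xyz": [0.003,0.002,0.004],"grip": 255},{"rot": [0,0,0],"xyz": [0.003,0.002,0.004],"grip": 255},{"rot": [0,0,0],"xyz": [0.003,0.002,0.004],"grip": 255},{"rot": [0,0,0],"xyz": [0.003,0.002,0.004],"grip": 255}], squeeze=30)

```text
clock: 8.13
tool_pos: [0.5278, -0.3419, 0.11]
eef_rot: [-0.213, 0.977, 0.0, 0.0]
contact_force: [0.0, -1.1, -0.3]
opening: 0.571
finger_force: 0.0
```

```bash
python3 go.py .5293 -.3413 .111 204.3; python3 - <<'E'
from h import *
for n in("scene","side"):cv2.imwrite(f"pics/{n}2.png",r.snapshot(n)[...,::-1])
E
```

```text
rot [0.    0.    0.005] xyz [-0.0016 -0.0001 -0.001 ] at [ 0.5278 -0.3419  0.11  ] q [ 0.83  0.93 -0.63  1.64  0.7   0.81  1.89] 8.1333
```

carry_out(plan=[{"rot": [0,0,0],"xyz": [0,0,0],"grip": 255},{"rot": [0,0,0],"xyz": [0,0,0],"grip": 255},{"rot": [0,0,0],"xyz": [0,0,0],"grip": 255},{"rot": [0,0,0],"xyz": [0,0,0],"grip": 255}], squeeze=30)

```text
clock: 8.57
tool_pos: [0.5278, -0.3419, 0.1099]
eef_rot: [-0.213, 0.977, -0.0, 0.0]
contact_force: [0.4, -0.1, 0.3]
opening: 0.542
finger_force: 29.8
```

carry_out(plan=[{"rot": [0,0,0],"xyz": [0,0,-0.02],"grip": 255},{"rot": [0,0,0],"xyz": [0,0,-0.05],"grip": 255},{"rot": [0,0,0],"xyz": [0,0,-0.08],"grip": 255},{"rot": [0,0,0],"xyz": [0,0,-0.11],"grip": 255},{"rot": [0,0,0],"xyz": [0,0,-0.13],"grip": 255},{"rot": [0,0,0],"xyz": [0,0,-0.15],"grip": 255},{"rot": [0,0,0],"xyz": [0,0,-0.16],"grip": 255},{"rot": [0,0,0],"xyz": [0,0,-0.16],"grip": 255}])

```text
clock: 9.23
tool_pos: [0.5287, -0.3419, 0.2717]
eef_rot: [-0.213, 0.977, -0.001, 0.001]
contact_force: [-0.3, 0.0, -3.7]
opening: 0.54
finger_force: 29.8
```

```bash
python3 go.py .637 -.02 .33 175.4
```

```text
rot [-0.002  0.003  0.51 ] xyz [-0.2326  0.2475 -0.0584] at [ 0.5287 -0.3419  0.2717] q [ 0.89  0.74 -0.74  1.5   0.54  1.11  2.04] 9.2333
```

carry_out(plan=[{"rot": [0,0,0.03],"xyz": [-0.014,0.015,-0.01],"grip": 255},{"rot": [0,0,0.08],"xyz": [-0.037,0.04,-0.03],"grip": 255},{"rot": [0,0,0.15],"xyz": [-0.065,0.07,-0.058],"grip": 255},{"rot": [0,0,0.21],"xyz": [-0.093,0.099,-0.058],"grip": 255},{"rot": [0,0,0.27],"xyz": [-0.121,0.129,-0.058],"grip": 255},{"rot": [0,0,0.33],"xyz": [-0.15,0.16,-0.058],"grip": 255},{"rot": [0,0,0.39],"xyz": [-0.178,0.19,-0.058],"grip": 255},{"rot": [0,0,0.44],"xyz": [-0.2,0.214,-0.058],"grip": 255}])

```text
clock: 9.9
tool_pos: [0.62, -0.0613, 0.3259]
eef_rot: [0.006, 1.0, 0.0, -0.002]
contact_force: [0.5, 0.5, -3.4]
opening: 0.548
finger_force: 29.8
```

```bash
python3 go.py .637 -.02 .33 175.4
```

```text
rot [ 0.    -0.003  0.068] xyz [-0.0165  0.0415 -0.0041] at [ 0.62   -0.0613  0.3259] q [ 0.36  0.66 -0.63  1.44  0.4   1.18  1.23] 9.9
```

carry_out(plan=[{"rot": [0,0,0.05],"xyz": [-0.01,0.025,0],"grip": 255},{"rot": [0,0,0.07],"xyz": [-0.016,0.038,0],"grip": 255},{"rot": [0,0,0.07],"xyz": [-0.016,0.041,0],"grip": 255},{"rot": [0,0,0.07],"xyz": [-0.016,0.041,0],"grip": 255},{"rot": [0,0,0.07],"xyz": [-0.016,0.041,0],"grip": 255}])

```text
clock: 10.32
tool_pos: [0.6361, -0.0252, 0.3265]
eef_rot: [0.041, 0.999, -0.001, -0.001]
contact_force: [-0.1, -0.7, -3.7]
opening: 0.545
finger_force: 29.8
```

```bash
python3 w.py w7
```

```text
[ 0.6361 -0.0252  0.3265] [ 0.0408  0.9992 -0.001  -0.0014] [ 0.28  0.67 -0.61  1.39  0.39  1.2   1.12] 10.3167
```

View pics/w7.png

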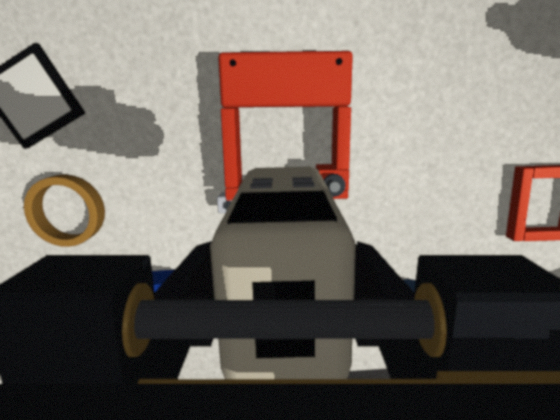

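The wrist view shows the rim's top face with corners (219,53), (352,51), (351,105) and (221,107), the bolt at (334,184) and the meter held straight.

```bash
python3 - <<'E'
from h import *
import json
np.set_printoptions(precision=4,suppress=True)
C=cam("wrist",json.load(open("pics/w7.json")))
P=[onz(C,p,.05) for p in[(219,53),(352,51),(351,105),(221,107)]]
for p in P:print(p)
print("mid",np.mean(P,0),"yaw",np.degrees(np.arctan2(-(P[1]-P[0])[0],(P[1]-P[0])[1])),"len",np.linalg.norm(P[1]-P[0]),np.linalg.norm(P[3]-P[0]),"bolt",onz(C,(334,183),.067))
# held meter: front-face axis check
m=onz(C,(286,318),.326+.152-.111);print("meter top patch rel tcp",m-[.6361,-.0252,0])
E
python3 go.py .536 -.016 .26 175.4
```

```text
[ 0.5081 -0.0861  0.05  ]
[0.5181 0.0591 0.05  ]
[0.5749 0.0561 0.05  ]
[ 0.565  -0.0912  0.05  ]
mid [ 0.5415 -0.0155  0.05  ] yaw -3.904732540284715 len 0.1455430075421542 0.05712841621288321 bolt [0.6598 0.0307 0.067 ]
meter top patch rel tcp [0.0022 0.0008 0.367 ]
rot [-0.002 -0.002 -0.003] xyz [0.1006 0.0016 0.067 ] at [ 0.6362 -0.0258  0.3268] q [ 0.28  0.67 -0.61  1.39  0.39  1.2   1.12] 10.3667
```

carry_out(plan=[{"rot": [0,0,0],"xyz": [0.015,0.0,0.01],"grip": 255},{"rot": [0,0,0],"xyz": [0.04,0.001,0.03],"grip": 255},{"rot": [0,0,0],"xyz": [0.068,0.001,0.055],"grip": 255},{"rot": [0,0,0],"xyz": [0.088,0.001,0.08],"grip": 255},{"rot": [0,0,0],"xyz": [0.099,0.001,0.105],"grip": 255},{"rot": [0,0,0],"xyz": [0.099,0.001,0.13],"grip": 255},{"rot": [0,0,0],"xyz": [0.099,0.001,0.15],"grip": 255},{"rot": [0,0,0],"xyz": [0.099,0.001,0.16],"grip": 255}])

```text
clock: 11.03
tool_pos: [0.5367, -0.0168, 0.1659]
eef_rot: [0.042, 0.999, -0.001, -0.002]
contact_force: [-0.1, -0.5, -2.7]
opening: 0.543
finger_force: 29.8
```

carry_out(plan=[{"rot": [0,0,0],"xyz": [0,0,0],"grip": 255},{"rot": [0,0,0],"xyz": [0,0,0],"grip": 255},{"rot": [0,0,0],"xyz": [0,0,0],"grip": 255}])

```text
clock: 11.28
tool_pos: [0.5395, -0.0145, 0.1691]
eef_rot: [0.041, 0.999, 0.0, 0.001]
contact_force: [-0.0, 0.0, -3.1]
opening: 0.547
finger_force: 29.8
```

```bash
python3 go.py .537 -.017 .148 175.8;  python3 - <<'E'
from h import *
ims=[]
for n,x,y in (("scene",150,140),("side",240,60)):
    im=r.snapshot(n)[...,::-1];ims.append(cv2.resize(im[y:y+190,x:x+130],None,fx=3,fy=3,interpolation=cv2.INTER_CUBIC))
cv2.imwrite("pics/c3.png",np.hstack(ims))
E
```

```text
rot [ 0.     0.002 -0.008] xyz [ 0.0023 -0.0027  0.0211] at [ 0.5395 -0.0145  0.1691] q [ 0.25  0.72 -0.52  1.88  0.55  0.68  0.9 ] 11.2833
```

View pics/c3.png

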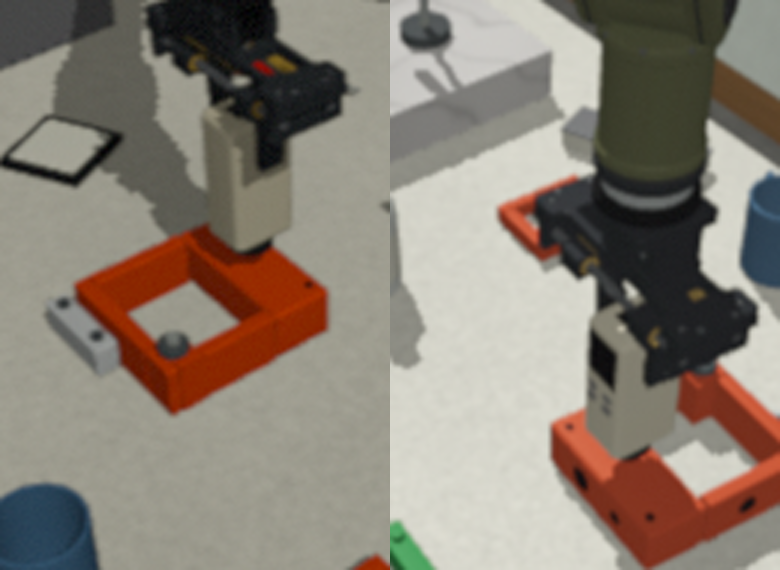

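Both views show the meter upright above the middle of the broad rim, with the housing still flush. Next I lower it.

carry_out(plan=[{"rot": [0,0,0],"xyz": [0.002,-0.002,0.006],"grip": 255},{"rot": [0,0,0],"xyz": [0.002,-0.002,0.011],"grip": 255},{"rot": [0,0,0],"xyz": [0.002,-0.002,0.015],"grip": 255},{"rot": [0,0,0],"xyz": [0.002,-0.002,0.017],"grip": 255},{"rot": [0,0,0],"xyz": [0.002,-0.002,0.018],"grip": 255},{"rot": [0,0,0],"xyz": [0.002,-0.002,0.018],"grip": 255},{"rot": [0,0,0],"xyz": [0.002,-0.002,0.018],"grip": 255}])

```text
clock: 11.97
tool_pos: [0.5363, -0.0159, 0.15]
eef_rot: [0.04, 0.999, 0.0, 0.0]
contact_force: [0.8, -0.7, -3.3]
opening: 0.542
finger_force: 29.8
```

carry_out(plan=[{"rot": [0,0,0],"xyz": [0,0,0.001],"grip": 255},{"rot": [0,0,0],"xyz": [0,0,0.002],"grip": 255},{"rot": [0,0,0],"xyz": [0,0,0.002],"grip": 255},{"rot": [0,0,0],"xyz": [0,0,0.002],"grip": 255}])

```text
clock: 12.3
tool_pos: [0.5363, -0.016, 0.148]
eef_rot: [0.04, 0.999, 0.0, 0.0]
contact_force: [-0.6, 0.6, -3.1]
opening: 0.542
finger_force: 29.8
```

carry_out(plan=[{"rot": [0,0,0],"xyz": [0,0,0.001],"grip": 255},{"rot": [0,0,0],"xyz": [0,0,0.001],"grip": 255},{"rot": [0,0,0],"xyz": [0,0,0.001],"grip": 255}])

```text
clock: 12.55
tool_pos: [0.5366, -0.0161, 0.1479]
eef_rot: [0.04, 0.999, -0.0, 0.001]
contact_force: [-2.1, -1.1, 6.6]
opening: 0.541
finger_force: 29.8
```

carry_out(plan=[{"rot": [0,0,0],"xyz": [0,0,-0.001],"grip": 255},{"rot": [0,0,0],"xyz": [0,0,-0.001],"grip": 255},{"rot": [0,0,0],"xyz": [0,0,-0.001],"grip": 120},{"rot": [0,0,0],"xyz": [0,0,-0.001],"grip": 90},{"rot": [0,0,0],"xyz": [0,0,-0.001],"grip": 0},{"rot": [0,0,0],"xyz": [0,0,-0.001],"grip": 0},{"rot": [0,0,0],"xyz": [0,0,-0.001],"grip": 0},{"rot": [0,0,0],"xyz": [0,0,-0.001],"grip": 0}])

```text
clock: 13.22
tool_pos: [0.5364, -0.016, 0.1481]
eef_rot: [0.04, 0.999, 0.0, 0.0]
contact_force: [-0.2, -0.2, 0.8]
opening: 0.895
finger_force: 0.0
```

carry_out(plan=[{"rot": [0,0,0],"xyz": [0,0,0],"grip": 0},{"rot": [0,0,0],"xyz": [0,0,0],"grip": 0},{"rot": [0,0,0],"xyz": [0,0,-0.02],"grip": 0},{"rot": [0,0,0],"xyz": [0,0,-0.05],"grip": 0},{"rot": [0,0,0],"xyz": [0,0,-0.09],"grip": 0},{"rot": [0,0,0],"xyz": [0,0,-0.13],"grip": 0},{"rot": [0,0,0],"xyz": [0,0,-0.15],"grip": 0},{"rot": [0,0,0],"xyz": [0,0,-0.15],"grip": 0}])

```text
clock: 13.88
tool_pos: [0.539, -0.0152, 0.3029]
eef_rot: [0.041, 0.999, 0.001, 0.005]
contact_force: [0.5, -0.5, -0.2]
opening: 1.001
finger_force: 0.0
```

```bash
python3 go.py .537 -.017 .148 175.8;  python3 - <<'E'
from h import *
ims=[]
for n,x,y in (("scene",150,140),("side",240,60)):
    im=r.snapshot(n)[...,::-1];ims.append(cv2.resize(im[y:y+190,x:x+130],None,fx=3,fy=3,interpolation=cv2.INTER_CUBIC))
cv2.imwrite("pics/c4.png",np.hstack(ims))
E
```

```text
rot [ 0.002  0.01  -0.008] xyz [ 0.0033 -0.0023  0.1548] at [ 0.539  -0.0152  0.3029] q [ 0.34  0.55 -0.64  1.74  0.39  0.98  1.04] 13.8833
```

View pics/c4.png

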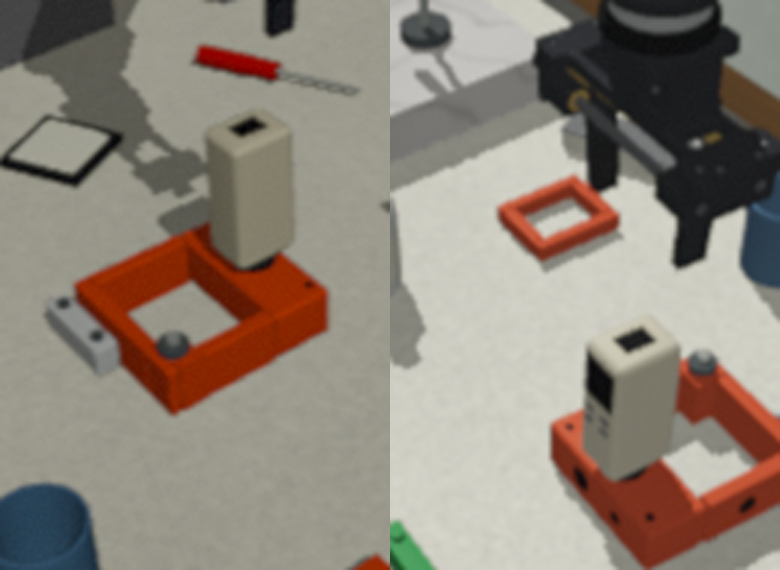

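```bash
python3 - <<'E'
from h import *
np.set_printoptions(precision=4,suppress=True)
S,D=cam("scene"),cam("side")
m,_=tri(S,(232.7,182.3),D,(321.3,173.7));A,_=tri(S,(258.3,236.7),D,(294.3,201.7));b,_=tri(S,(208,253.5),D,(344,180))
print(m,A,b)
a=-.075;M=np.array([[np.cos(a),-np.sin(a)],[np.sin(a),np.cos(a)]])
print("meter in rim from corner",M.T@(m-A)[:2]-[.030,-.075]," from bolt",M.T@(m-b)[:2]+[.121,.057])
E
```

```text
[ 0.5374 -0.0157  0.1874] [0.519  0.0568 0.0438] [0.6631 0.0312 0.0584]
meter in rim from corner [-0.0062  0.004 ]  from bolt [-0.0008  0.0008]
```

```bash
python3 -c "
from plant import r
print(r.finish_job())"
```

```text
the job is handed in; nothing more can be done
None
```

The housing is turned flush against the stop bar and the meter stands upright and released near the middle of the broad rim, measured within about 6 mm of centre; the job is handed in, but no verdict came back.

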